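Slide the label test plate under the stage clip

ROBOT

A 6-joint arm with a two-finger parallel gripper is mounted at the origin on the work surface. World frame = base frame: x ahead of the robot, y to its left, z up, the work surface at z = 0. Lengths are in m, angles in rad, forces in N, time in s.
With the tool pointing down it reaches from about 0.35 to 0.725 m from the base axis. Payload 4.3 kg.
Tool frame: the origin (TCP) lies at the very end of the fingers, on their centre line; the grasp point (between the pads) lies pinch_z behind it (pinch_z is the distance from the TCP to the grasp point, in m); z points along the fingers, x is the direction in which the jaws open and shut, and the axes are right-handed (so a half turn about z gives the same grasp; the last joint's range is limited). The gripper opens to 85 mm and grips with 20 to 120 N. Pads are 22 mm wide; open, the fingers measure 114 mm over their backs; the gripper's body (76 mm by 85 mm) begins 54 mm behind the grasp point. The pads swing forward as they close: fully open they stand 13 mm farther back than shut.
Start: joints at [1.002, 0.377, 0.081, 1.274, 0, 1.46], TCP at [0.255, 0.516, 0.231] pointing down, gripper open.
Joint ranges: [-2.72, 2.72], [-0.84, 1.66], [-1.02, 1.22], [-1.77, 2.12], [-1.37, 1.28], [-3.14, 3.14]. Speed limits (rad/s): [2.57, 2.57, 3.14, 3.14, 3.14, 3.14].

INTERFACE

Orientations are given as a 3x3 rotation matrix whose columns are the frame's x, y, z axes.
In Python, from cell import move_to, move_linear, move_j, release, clamp, hold, ik, camera, PlanningError, hand_in, silhouettes, mark_of, get_clock, get_joint_positions, get_dq, get_joint_efforts, get_eef_pos, get_tool_rot, get_force, get_torque, get_gripper_width, pinch_z gives the robot as it stands. Calls block until the motion is done:
- move_to(position, orientation): joint-space move of the TCP to a pose.
- move_linear(position, speed=0.15, frame=None, max_force=None): straight line of the TCP; frame=None keeps the orientation; speed is the mean speed in m/s. With max_force (N) it stops when the force on the tool has changed by that much, and returns True; else False.
- move_j(angles): joint-space move.
- release() and clamp(): open the fingers fully, or close them until they stop; the grip force is fixed at half the most.
- hold(seconds).
- ik(position, orientation): joint angles nearest the present ones, or None.
- camera(name): name is "side" or "top" or "wrist"; returns a dict with "img" (480x640x3 uint8, blue, green, red), "K" (3x3 intrinsics, pixels), "origin" and "orientation" of the camera in the world. Camera axes: x right, y down, z forward; pixel columns grow to the right and rows downward; lengths in m; the calibration is good to about 2 mm. A picture is of the moment at which its call begins. There is no depth.
A pose or a line that the arm cannot do raises PlanningError and nothing moves.
- hand_in(): hands the job in, once; it reports no verdict.
Trained networks look in the newest picture that a camera, given by its name, has taken for a name from the list of things; names that differ only in an ending like _2 or _b are one class to them, and where a whole thing is asked for, a point or a joint stands for the part that bears it (a point fixed in the world has none). Each returns a list of dicts, best first, with "p" (0 to 1); they miss things now and then, are a little off and sometimes report something else, mostly with a low value. They report only what shows in the picture. A call takes as long as a camera call. They do not tell look-alikes from the thing itself.
- silhouettes(camera, target): "mask" (480x640 bool, what is visible of it) and "uv" ([column, row] in pixels, amid what is visible of it).
- mark_of(camera, target): "uv" ([column, row] in pixels: a listed point, or the origin of a listed thing).
Readings, each from a call of its own:
- get_clock(): time.
- get_joint_positions(): joint angles.
- get_dq(): joint speeds.
- get_joint_efforts(): joint torques, N m.
- get_eef_pos(): TCP position.
- get_tool_rot(): TCP orientation.
- get_force(): force on the tool from outside, world axes, zero at the start.
- get_torque(): the same for the moment, N m.
- get_gripper_width(): opening from 0.0 (shut) to 1.0 (fully open).
Only numpy, scipy, OpenCV 4.12 (cv2) and the standard library are available. Lean on these libraries where they do the work, as an engineer would, in place of code of your own. Each camera call takes 0.05 s, during which the arm holds its last target.

TASK

Load the label test plate for the code reader: push it along the slideway up to the spring clip, hold the clip's thumb lever down with one fingertip and, while it is held, push the plate with the other fingertip under the raised jaw until it is fully home against the stop. Then let the clip come down on the plate and move clear. The plate is only ever pushed, never picked up; do not knock the reader, and leave the bottles, tape roll and carton where they are.

Things in the scene. Friction and masses are not known exactly. Their poses are not given: they have to be found in the camera images.
- stage: Fixed label-check stage on the table: 8 mm base plate, x -140 to 135, y -145 to 45 mm in its own axes; raised steel bed, top 16 mm above the table, x -140 to 4, y -33 to 33 mm. Origin: on the table under the middle of the clip's hinge axis. x: direction in which the plate is pushed; y across the slideway; z up. Jaw on the -x side of the hinge, thumb lever on the +x side.
- slideway (a point): On the bed top (16 mm above the table), midway between the two side rails, 70 mm before the hinge (stage x = -70 mm). Rails: 4 mm high, inner faces 53 mm apart, stage x -140 to -4 mm. Its axes are the stage's.
- stop (a point): Foot of the end stop's face, mid-width, on the bed top, 4 mm before the hinge (stage x = -4 mm). The plate's front edge belongs against it. The stop is 37 mm wide, 6 mm high. Two hinge ears flank it at stage x -4 to 8, y 19 to 24 mm either side, tops 32 mm above the table.
- clip (a joint): Angle of the sheet-steel rocker clip, rad: 0 closed, grows as the lever is pressed down and the jaw rises; hard stop 0.55. From 0.30 the jaw clears the plate; at 0.45 its outer face is at stage x = -18 mm. 0.25 resting on the plate. Lever pressed 16 to 40 mm from the hinge to 22 mm above the table gives 0.37 to 0.55, taking 3 to 9 N there; shuts when let go.
- clip_thumb (a point): Point on the upper face of the clip's flat ribbed thumb lever, mid-width, 30 mm out from the hinge; moves with it (35 mm above the table when closed, about 22 mm at clip angle 0.44). The lever is 34 mm wide, reaches 46 mm out in stage +x, slopes up 0.25 rad when closed (end 39 mm above the table); only the 8 mm base plate lies below it.
- clip_jaw (a point): Middle of the lower outer edge of the clip's down-turned jaw (34 mm wide, 3 mm thick). Closed: 16 mm before the hinge, 17.5 mm above the table (1.5 mm above the bed), blocking the plate, which cannot push it open. Moves with the clip; the hinge axis is 26 mm above the table, over the stage's origin.
- plate: Loose aluminium test plate, about 90 g, label on top, in the slideway: 36 mm long (x), 50 wide (y), 5 thick; a thumb lip along the whole rear edge, 4 mm thick, 16 mm high from the underside. Origin: centre of the underside; x to its front edge (18 mm ahead); the lip's rear face is 18 mm behind. Starts with the front edge 10 to 45 mm before the jaw. Home: origin at stage x = -22 mm.
- reader: Low code reader, a camera head of 50 x 40 x 32 mm in a bracket, fixed on the base plate with its middle at stage x = 85, y = -115 mm (this body's origin and axes are the stage's), top 72 mm above the table, lens at stage x = 62, y = -93 mm, looking at the plate's place. Not to be touched.
- bottle_a: Loose pump soap bottle, 66 mm diameter, 184 mm high, standing beyond the slideway's open end. Origin: centre of its base.
- bottle_b: Loose pump soap bottle like the other, standing beyond the lever end of the stage. Origin: centre of its base.
- tape_roll: Loose empty cardboard tape core lying flat near the slideway's open end, 90 mm diameter, 48 mm high. Origin: centre of its underside.
- carton: Loose open cardboard carton, 180 x 140 x 130 mm, standing to the robot's left. Origin: centre of its underside.
Mind the look-alikes: they are no part of the job. Of the things shaped like the plate, the aluminium one is meant.

How it is judged:
On the way, in this order (a step that is already met when the one before it is completed fails the run):
1. a finger holds the clip's lever down, jaw raised, the plate not yet under it (value of joint clip above 0.28 rad and contact force between the fingers and clip above 0.5 N and x of plate in the frame of stage below -0.029 m), for 0.1 s.
2. with the clip still held down, the plate has been pushed home against the stop (value of joint clip above 0.28 rad and contact force between the fingers and clip above 0.5 N and x of plate in the frame of stage above -0.025 m), for 0.1 s.
At the end, for the whole second after the job is handed in: The plate lies flat on the bed, square in the slideway, its front edge within 3 mm of the stop, at rest, with the released clip's jaw pressing on it (more than 1 N, clip angle 0.18 to 0.29 rad) (x of plate in the frame of stage above -0.025 m and z of plate in the frame of stage below 0.0185 m and angle between plate's own z axis and vertical below 0.06 rad and angle between the x axis of plate and the x axis of stage, either way round below 0.07 rad and contact force between clip and plate above 1 N and value of joint clip between 0.18 and 0.29 rad and linear speed of plate below 0.01 m/s); the robot touches nothing.
It fails at once if the plate is picked up or tipped (height (world z) of plate above 0.024 m or angle between plate's own z axis and vertical above 0.3 rad).
It fails at once if the plate is pushed off the bed (height (world z) of plate below 0.012 m).
It fails at once if the reader is knocked (contact force between any of the arm, the fingers and reader above 2 N).
It fails at once if a bottle, the tape roll or the carton is moved (distance of any of bottle_a, bottle_b, tape_roll from where it was at the start of the episode above 0.015 m or distance of carton from where it was at the start of the episode above 0.02 m).
It also fails if it takes over 50 s, if anything falls off the work surface, if the arm or the gripper's body presses on something with over 40 N, if the wrist force passes 120 N, or if a joint passes its speed limit or range.

## Working session

There is one attempt and no reset: what is moved stays moved. The work goes in short steps, each a Python script; the robot and the scene stay as the last script left them, time stands still between calls to the robot, and variables do not carry over. Pictures are saved under pics/ and viewed, and the job is handed in when it is done.

```bash
ls -la; mkdir -p pics
python3 - <<'E'
from cell import *
import cv2
for n in ["side","top","wrist"]:
    c=camera(n); cv2.imwrite(f"pics/{n}0.png",c["img"]); print(n,c["K"].tolist(),c["origin"],c["orientation"].tolist())
print(get_clock(),pinch_z() if callable(pinch_z) else pinch_z,get_eef_pos(),get_tool_rot())
E
```

```text
total 12
drwxr-xr-x  3 agent agent 4096 Dec  7 15:48 .
drwxr-xr-x 23 root  root  4096 Dec  7 15:48 ..
drwxr-xr-x  2 agent agent 4096 Dec  7 15:48 pics
side [[606.2586563702729, 0.0, 317.4382246392508], [0.0, 606.2586563702729, 248.64990032246408], [0.0, 0.0, 1.0]] [ 0.37503926 -0.84879554  1.25601847] [[0.9902667952164349, -0.09828910136116414, 0.09854403505736102], [-0.1383627346355502, -0.7719155251330849, 0.6204854355443697], [0.015080714702689322, -0.6280809459075547, -0.7780018621005528]]
top [[504.8490291041768, 0.0, 315.2446192921258], [0.0, 504.8490291041768, 240.83137608755396], [0.0, 0.0, 1.0]] [0.47494902 0.12474314 1.22032717] [[0.004289215797131754, -0.9979415987123579, 0.06398568736263589], [-0.9997930696655519, -0.003007189392139177, 0.020119012418424842], [-0.019885182337071025, -0.06405874156883787, -0.9977479928078224]]
wrist [[418.7717370911577, 0.0, 316.35551193306907], [0.0, 418.7717370911577, 238.2284278210633], [0.0, 0.0, 1.0]] [0.18916554 0.54542211 0.37302669] [[0.4425803423941887, 0.8607181793495552, 0.2515687903207171], [0.8967268858896786, -0.4242183373969188, -0.1261732710949214], [-0.0018795342085899465, 0.28143030745351544, -0.9595798296117826]]
0.15 0.0187 [0.25439126 0.51512899 0.23060426] [[ 4.42891192e-01  8.96574990e-01 -8.24682768e-04]
 [ 8.96574130e-01 -4.42891921e-01 -1.25517885e-03]
 [-1.49060730e-03 -1.83481577e-04 -9.99998872e-01]]
```

View pics/side0.png

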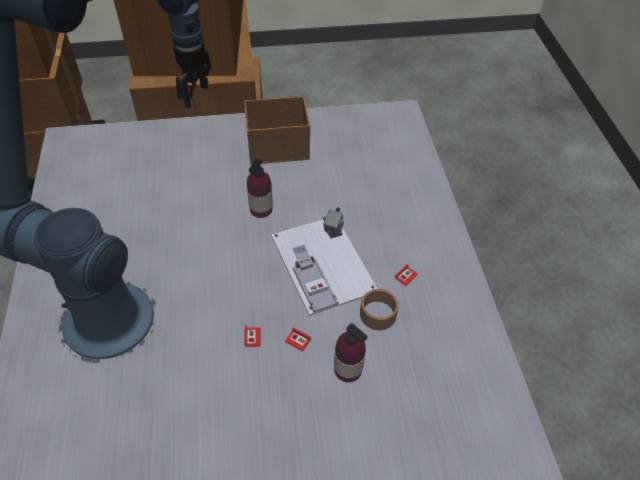

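View pics/top0.png

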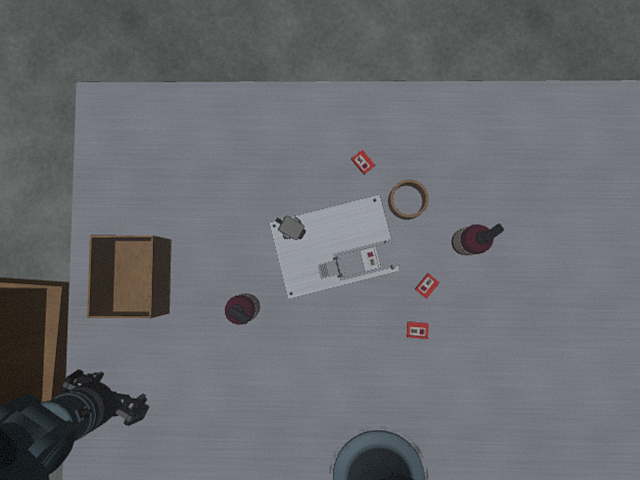

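View pics/wrist0.png

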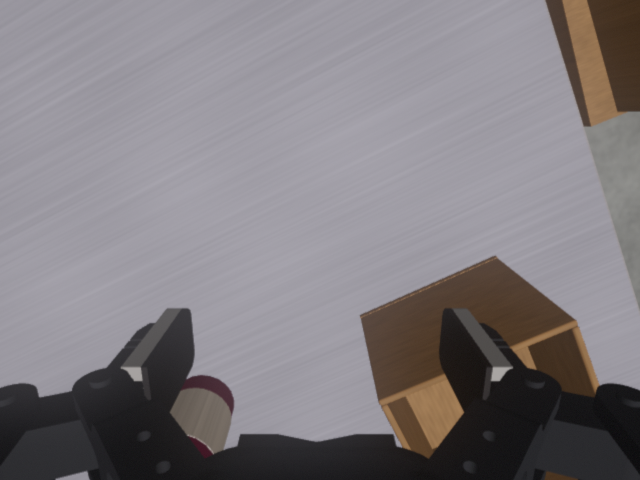

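The red plates on the table are decoys. The aluminium plate is in the slideway at about (370,258) in the top view and (317,286) in the side view. The clip is at about (330,268) in the top view, with the reader at (290,228). Stage +x points left and slightly down in the top image, which is roughly world +y. Next I'll triangulate the marks.

```bash
cat > h.py <<'E'
from cell import *
import numpy as np, cv2
def ray(c,uv):
    d=np.linalg.inv(c["K"])@np.array([uv[0],uv[1],1.]); d=c["orientation"]@d
    return c["origin"],d/np.linalg.norm(d)
def tri(rays):
    A=np.zeros((3,3));b=np.zeros(3)
    for o,d in rays:
        P=np.eye(3)-np.outer(d,d);A+=P;b+=P@o
    p=np.linalg.solve(A,b)
    return p,[float(np.linalg.norm((np.eye(3)-np.outer(d,d))@(p-o))) for o,d in rays]
def atz(r,z):
    o,d=r; return o+d*(z-o[2])/d[2]
def proj(c,p):
    q=c["orientation"].T@(np.asarray(p)-c["origin"]); q=c["K"]@q; return q[:2]/q[2]
E
python3 - <<'E'
from h import *
np.set_printoptions(precision=4,suppress=True)
C={n:camera(n) for n in ["side","top"]}
for t in ["stage","slideway","stop","clip_thumb","clip_jaw","plate","reader","bottle_a","bottle_b","tape_roll","carton"]:
    r={}
    for n in C:
        m=mark_of(n,t); r[n]=[(np.round(x["uv"],1).tolist(),round(x["p"],2)) for x in m]
    print(t,r)
    if r["side"] and r["top"]:
        print("   ",*tri([ray(C[n],r[n][0][0]) for n in C]))
E
```

```text
stage {'side': [([303.5, 268.1], 0.72), ([276.4, 145.9], 0.58), ([314.0, 284.8], 0.23)], 'top': [([340.1, 268.0], 0.95)]}
    [0.4882 0.0892 0.0055] [0.0005572055414759931, 0.0005572055414759325]
slideway {'side': [([315.5, 284.6], 0.7)], 'top': [([366.8, 256.9], 0.9)]}
    [0.5128 0.0262 0.0156] [0.0014732510513706736, 0.0014732510513707521]
stop {'side': [([303.8, 264.7], 0.75)], 'top': [([341.3, 268.8], 0.73)]}
    [0.4874 0.0868 0.0232] [0.0018459215296640717, 0.001845921529664024]
clip_thumb {'side': [([300.1, 253.0], 0.81)], 'top': [([327.8, 271.7], 0.6)]}
    [0.4811 0.1186 0.0325] [0.002555671297966149, 0.00255567129796644]
clip_jaw {'side': [([346.3, 373.8], 0.38)], 'top': [([344.1, 266.2], 0.94)]}
    [ 0.5588  0.0469 -0.5051] [0.061147403915540556, 0.061147403915540466]
plate {'side': [([252.9, 332.7], 0.86), ([296.8, 341.2], 0.79), ([404.9, 273.3], 0.78), ([378.9, 314.0], 0.74), ([316.8, 287.8], 0.62)], 'top': [([368.3, 258.3], 0.77), ([361.2, 161.5], 0.75), ([416.6, 328.5], 0.72), ([428.0, 286.7], 0.7)]}
    [ 0.4287  0.0037 -0.1298] [0.08676368599933706, 0.0867636859993
[... 156 characters left out ...]
: [([465.3, 243.8], 0.96), ([248.4, 308.3], 0.89), ([328.2, 268.6], 0.59)]}
    [ 0.4538 -0.0921  0.4405] [0.06722412625024819, 0.06722412625024823]
bottle_b {'side': [([259.8, 210.8], 0.97), ([348.6, 370.2], 0.92), ([304.0, 264.2], 0.42)], 'top': [([465.3, 243.8], 0.96), ([248.4, 308.3], 0.89), ([328.2, 268.6], 0.59)]}
    [ 0.4538 -0.0921  0.4405] [0.06722412625024819, 0.06722412625024823]
tape_roll {'side': [([377.7, 314.8], 0.79)], 'top': [([404.8, 199.6], 0.8)]}
    [ 0.6541 -0.0684 -0.006 ] [0.0008952644619264251, 0.0008952644619263397]
carton {'side': [([277.0, 146.9], 0.84)], 'top': [([142.5, 275.5], 0.82)]}
    [ 0.4671  0.5695 -0.0023] [0.0005102844004546514, 0.0005102844004546318]
```

```bash
cat >> h.py <<'E'
def R(deg):
    a=np.radians(deg); x=np.array([np.cos(a),np.sin(a),0]); z=np.array([0,0,-1.]); return np.column_stack([x,np.cross(z,x),z])
E
python3 - <<'E'
from h import *
np.set_printoptions(precision=4,suppress=True)
Rr=R(124)
p=np.array([0.49,0.07,0.25])-0.03*Rr[:,1]
q=ik(p,Rr); print(q)
try:
    move_linear([0.255,0.516,0.29],speed=0.2)
except PlanningError as e: print(e)
print(get_eef_pos())
if q is not None:
    move_to(p,Rr)
print(get_clock(),get_eef_pos())
C={n:camera(n) for n in ["wrist","top"]}
for n in C: cv2.imwrite(f"pics/{n}1.png",C[n]["img"])
for t in ["stage","slideway","stop","clip_thumb","clip_jaw","plate"]:
    for n in C:
        print(t,n,[(np.round(x["uv"],1).tolist(),round(x["p"],2),atz(ray(C[n],x["uv"]),{"stage":0,"slideway":.016,"stop":.016,"clip_thumb":.035,"clip_jaw":.0175,"plate":.016}[t])) for x in mark_of(n,t)[:2]])
print(get_clock())
E
```

```text
[-0.0217  0.1554 -0.1676  1.2478  0.     -0.6151]
[0.2554 0.5166 0.2907]
3.6417 [0.465  0.0537 0.2498]
stage wrist [([334.9, 237.2], 0.98, array([0.4888, 0.0911, 0.    ]))]
stage top [([341.0, 266.5], 0.79, array([0.4913, 0.0869, 0.    ]))]
slideway wrist [([261.0, 217.5], 0.31, array([0.508 , 0.0205, 0.016 ]))]
slideway top [([404.7, 202.7], 0.52, array([ 0.6443, -0.0648,  0.016 ]))]
stop wrist [([335.8, 244.4], 0.64, array([0.4907, 0.0926, 0.016 ]))]
stop top [([341.6, 266.1], 0.55, array([0.4921, 0.086 , 0.016 ]))]
clip_thumb wrist [([369.5, 257.6], 0.95, array([0.4796, 0.1208, 0.035 ]))]
clip_thumb top [([327.6, 268.8], 0.88, array([0.4854, 0.1194, 0.035 ]))]
clip_jaw wrist [([324.6, 235.2], 0.83, array([0.4889, 0.0785, 0.0175])), ([334.5, 244.1], 0.26, array([0.4908, 0.0911, 0.0175]))]
clip_jaw top [([346.1, 265.8], 0.53, array([0.4928, 0.0754, 0.0175]))]
plate wrist [([167.9, 68.8], 0.97, array([ 0.443 , -0.1117,  0.016 ])), ([259.5, 217.8], 0.56, array([0.509 , 0.0195, 0.016 ]))]
plate top [([361.7, 164.1], 0.88, array([0.7378, 0.0378, 0.016 ]))]
4.3417
```

View pics/wrist1.png

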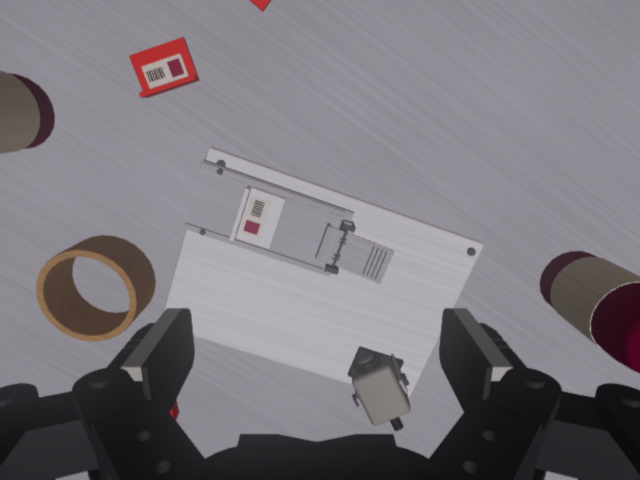

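The wrist view shows the slideway running from (190,190) to (340,245). The aluminium plate with its lip is at (258,218), the lever at (375,260), and the reader at (380,390). I'll take a second wrist view and zoom both.

Run:
```python
from h import *
np.set_printoptions(precision=4,suppress=True)
Rr=R(124)
import pickle
a=camera("wrist")
p=np.array([0.49,0.07,0.2])-0.07*Rr[:,1]-0.01*Rr[:,0]
move_to(p,Rr)
b=camera("wrist"); t=camera("top"); s=camera("side")
pickle.dump([a,b,t,s],open("v.pkl","wb"))
for k,c in (("a",a),("b",b)):
    cv2.imwrite(f"pics/w2{k}.png",c["img"])
cv2.imwrite("pics/w2az.png",cv2.resize(a["img"][140:290,160:360],None,fx=4,fy=4,interpolation=cv2.INTER_CUBIC))
print(get_clock(),get_eef_pos(),b["origin"])
```

```text
4.9083 [0.4391 0.0227 0.2012] [ 0.3761 -0.0193  0.3419]
```

View pics/w2b.png

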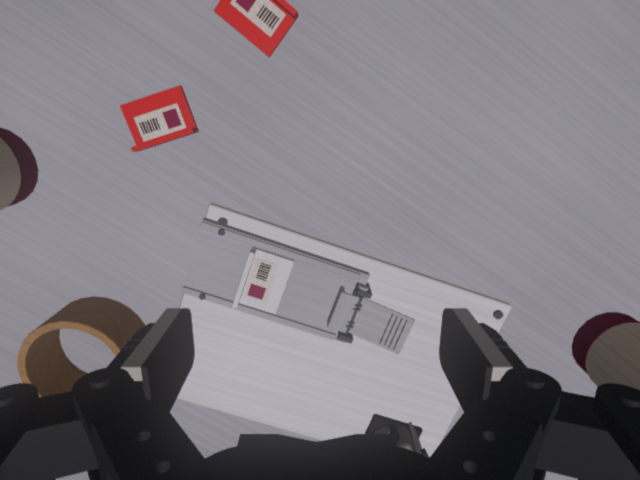

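Run:
```python
from h import *
import pickle
a,b,t,s=pickle.load(open("v.pkl","rb"))
cv2.imwrite("pics/z1.png",cv2.resize(b["img"][195:365,170:370],None,fx=4,fy=4,interpolation=cv2.INTER_CUBIC)[:600])
cv2.imwrite("pics/z2.png",cv2.resize(b["img"][240:360,320:520],None,fx=4,fy=4,interpolation=cv2.INTER_CUBIC))
cv2.imwrite("pics/z3.png",cv2.resize(a["img"][140:290,160:360],None,fx=4,fy=4,interpolation=cv2.INTER_CUBIC))
cv2.imwrite("pics/z4.png",cv2.resize(a["img"][190:310,310:510],None,fx=4,fy=4,interpolation=cv2.INTER_CUBIC))
```

```text
(no output)
```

View pics/z1.png

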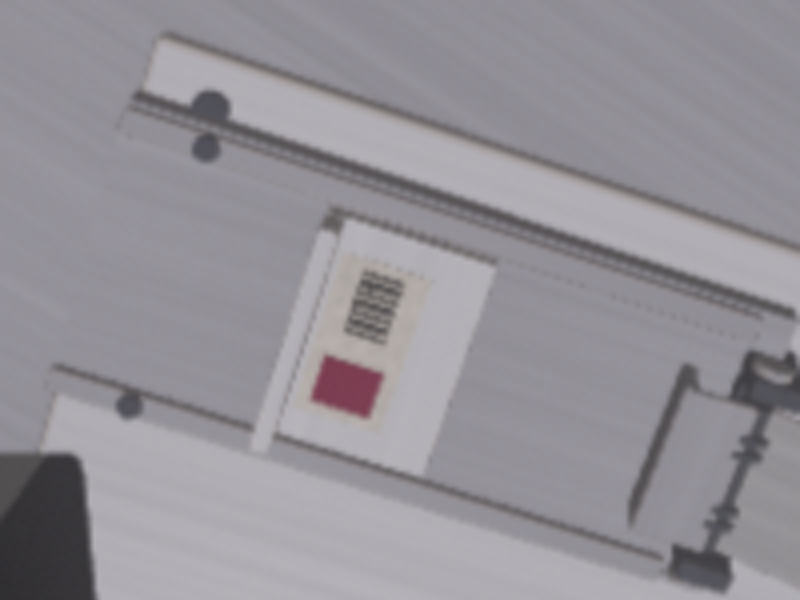

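View pics/z2.png

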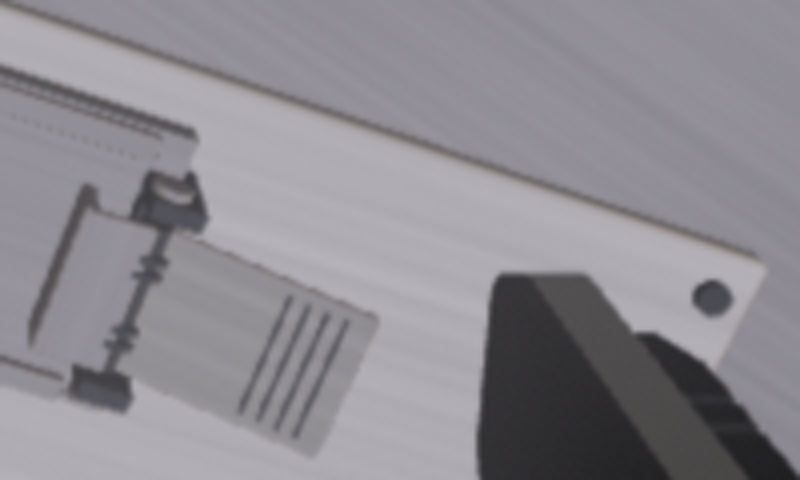

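View pics/z3.png

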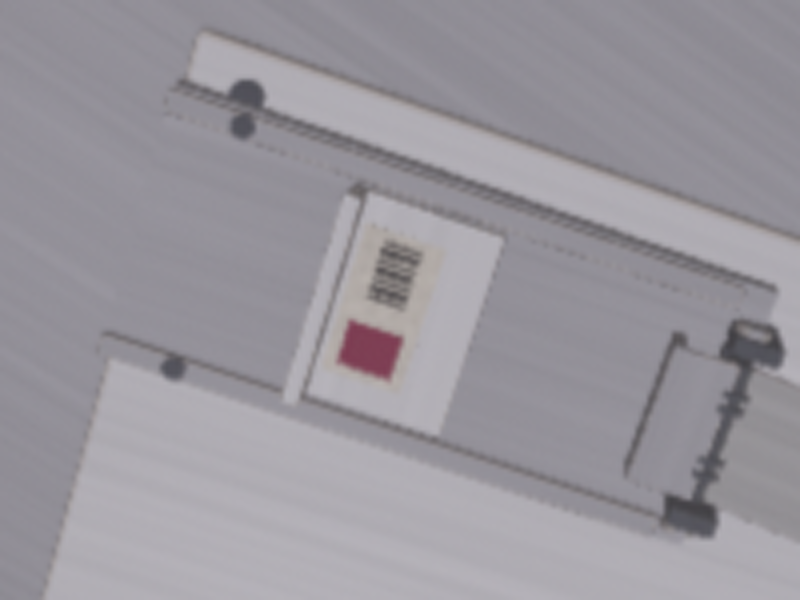

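View pics/z4.png

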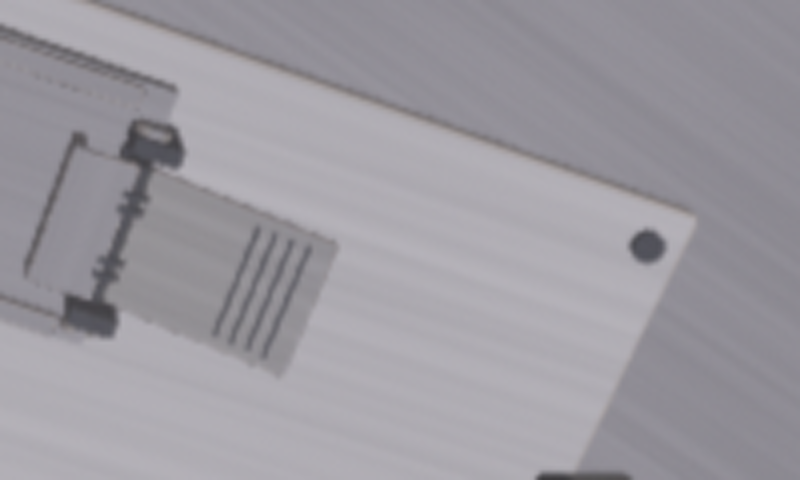

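```bash
cat > fit.py <<'E'
from h import *
import pickle
from scipy.optimize import least_squares
np.set_printoptions(precision=4,suppress=True)
a,b,t,s=pickle.load(open("v.pkl","rb"))
S=[((-140,45,8),(210.7,203.7),(210.7,148.2)),((135,45,8),(511.2,305.5),(483.2,243.7)),((46,17,39),(414.5,319.5),(394,250.7)),((46,-17,39),(398.7,354.2),(380.7,283.7))]
P=[((18,25,5),(294.2,260.5),(285.7,199.5)),((18,-25,5),(276.2,313),(270,249)),((-18,25,16),(251.5,248.7),(246.7,189)),((-18,-25,16),(233,307.5),(231.2,240.5))]
def T(p,x,y,z,w):
    c,s_=np.cos(w),np.sin(w); p=np.array(p)/1000
    return np.array([x+c*p[0]-s_*p[1],y+s_*p[0]+c*p[1],z+p[2]])
def res(v,L,zfix=None):
    x,y,w=v[:3]; z=v[3] if zfix is None else zfix
    r=[]
    for p,ub,ua in L:
        q=T(p,x,y,z,w); r+=list(proj(b,q)-ub)+list(proj(a,q)-ua)
    return np.array(r)
for nm,L,z in (("stage",S,0.),("plate",P,.016)):
    f=least_squares(res,[.488,.089,1.9,z],args=(L,)); print(nm,"free",f.x,np.abs(f.fun).max())
    g=least_squares(res,[.488,.089,1.9],args=(L,z)); print(nm,"fix",g.x,np.abs(g.fun).max()); 
    if nm=="stage": st=g.x
    else:
        d=g.x[:2]-st[:2]; c,s_=np.cos(st[2]),np.sin(st[2]); print("plate in stage",c*d[0]+s_*d[1],-s_*d[0]+c*d[1],g.x[2]-st[2])
# check in top/side
for n,c in (("top",t),("side",s)):
    im=c["img"].copy()
    for X in [(-140,45,8),(135,45,8),(135,-145,8),(-140,-145,8),(46,17,39),(46,-17,39)]:
        u=proj(c,T(X,st[0],st[1],0,st[2])); cv2.circle(im,tuple(int(round(i*8)) for i in u),12,(0,255,0),1,cv2.LINE_AA,3)
    if n=="top": im=im[170:320,250:450]
    else: im=im[200:330,250:420]
    cv2.imwrite(f"pics/ov_{n}.png",cv2.resize(im,None,fx=4,fy=4,interpolation=cv2.INTER_CUBIC))
E
python3 fit.py
```

```text
stage free [ 0.4904  0.0948  1.825  -0.0045] 1.0562361625304106
stage fix [0.4895 0.0935 1.8248] 2.3620304246258
plate free [0.5097 0.0192 1.8315 0.0109] 2.6602017844846273
plate fix [0.5079 0.0189 1.831 ] 2.645948251117346
plate in stage -0.07682591993715814 0.0010026664850674369 0.0061724757123677865
```

View pics/ov_top.png

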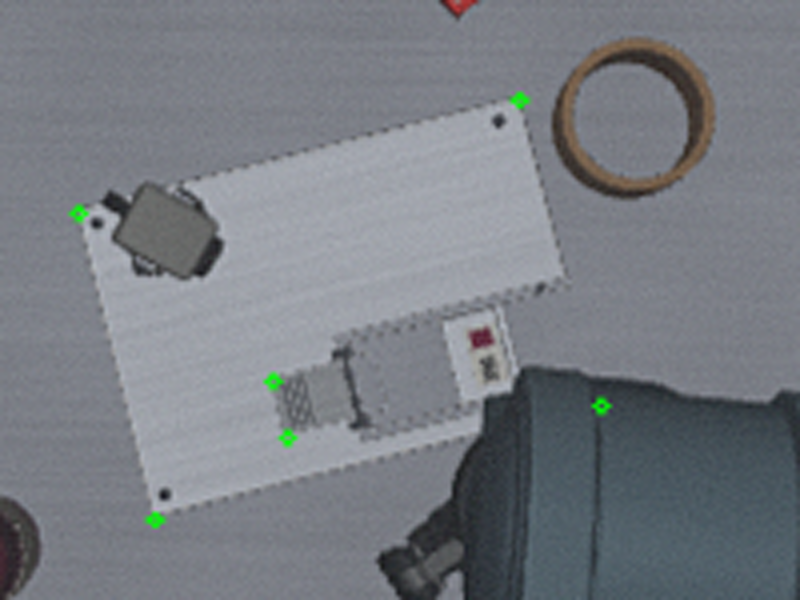

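View pics/ov_side.png

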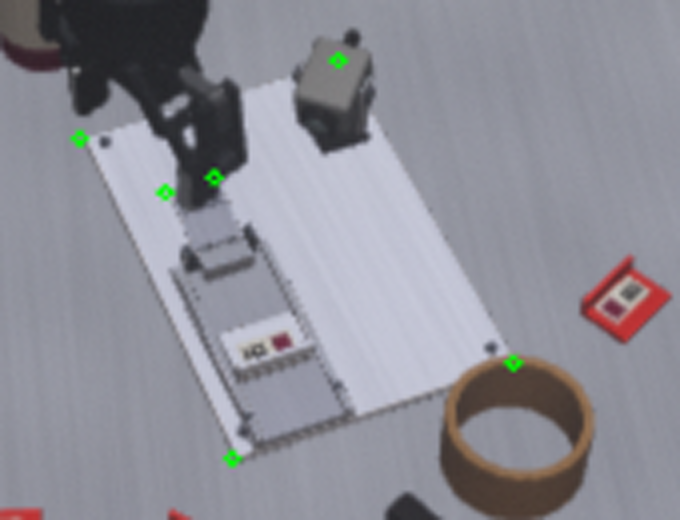

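Run:
```python
import cv2
t=cv2.imread("pics/top0.png");s=cv2.imread("pics/side0.png")
cv2.imwrite("pics/t0z.png",cv2.resize(t[185:305,260:410],None,fx=5,fy=5,interpolation=cv2.INTER_CUBIC))
cv2.imwrite("pics/s0z.png",cv2.resize(s[205:325,260:390],None,fx=5,fy=5,interpolation=cv2.INTER_CUBIC))
```

```text
(no output)
```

View pics/t0z.png

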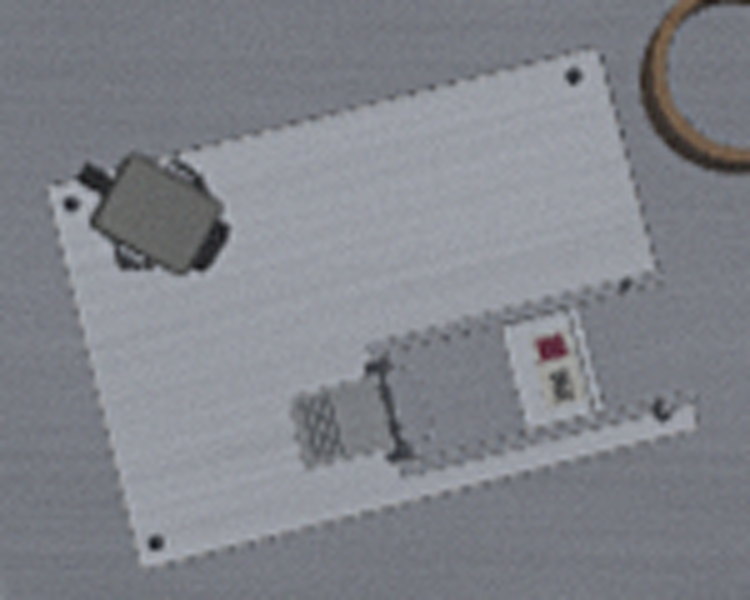

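View pics/s0z.png

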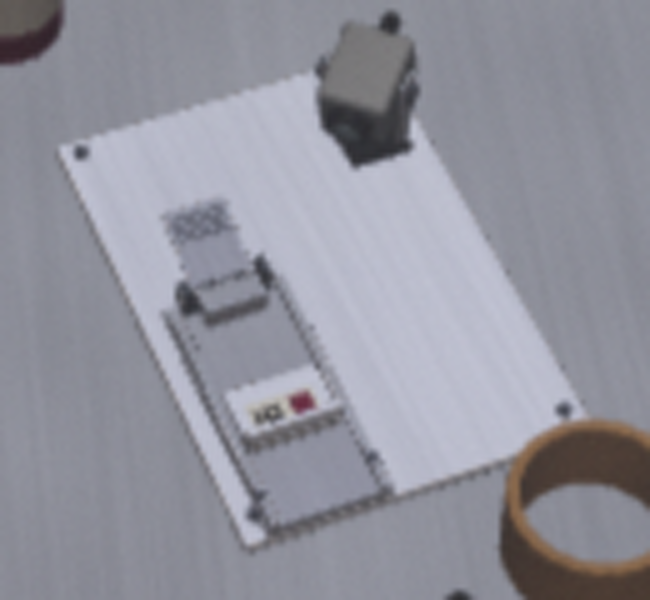

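```bash
cat > fit2.py <<'E'
from h import *
import pickle
from scipy.optimize import least_squares
from scipy.spatial.transform import Rotation as Ro
np.set_printoptions(precision=4,suppress=True)
a,b,t,s=pickle.load(open("v.pkl","rb"))
def z5(u,ox,oy): return ((u[0]+.5)/5-.5+ox,(u[1]+.5)/5-.5+oy)
A=(-140,45,8);B=(135,45,8);Cc=(135,-145,8);D=(-140,-145,8);L1=(46,17,39);L2=(46,-17,39)
F1=(18,25,5);F2=(18,-25,5)
o=lambda u:(u[0]-.4,u[1]-.4)
S=[]
S+=[("b",k,o(u)) for k,u in ((A,(210.7,203.7)),(B,(511.2,305.5)),(L1,(414.5,319.5)),(L2,(398.7,354.2)))]
S+=[("a",k,o(u)) for k,u in ((A,(210.7,148.2)),(B,(483.2,243.7)),(L1,(394,250.7)),(L2,(380.7,283.7)))]
S+=[("t",k,z5(u,260,185)) for k,u in ((D,(600,52)),(Cc,(50,186)),(B,(143,564)),(A,(697,424)),(L2,(290,397)),(L1,(308,468)))]
S+=[("s",k,z5(u,260,205)) for k,u in ((B,(60,148)),(A,(248,543)),(D,(588,413)),(L1,(165,213)),(L2,(228,200)))]
P=[("b",F1,o((294.2,260.5))),("b",F2,o((276.2,313))),("a",F1,o((285.7,199.5))),("a",F2,o((270,249))),
 ("t",F2,z5((505,325),260,185)),("t",F1,z5((527,424),260,185)),("s",F1,z5((227,390),260,205)),("s",F2,z5((325,365),260,205))]
cam=dict(a=a,b=b,t=t,s=s); off=dict(a=0,b=0,t=1,s=2)
def T(p,x,y,z,w):
    c,s_=np.cos(w),np.sin(w); p=np.array(p)/1000
    return np.array([x+c*p[0]-s_*p[1],y+s_*p[0]+c*p[1],z+p[2]])
def pj(c,p,d):
    q=c["orientation"].T@(p-c["origin"])
    q=Ro.from_rotvec(d[3:]).apply(q)-d[:3]; q=c["K"]@q; return q[:2]/q[2]
def res(v):
    d=v[6:].reshape(3,6); r=[]
    for L,(x,y,w),z in ((S,v[:3],0),(P,v[3:6],.016)):
        for n,p,u in L: r+=list((pj(cam[n],T(p,x,y,z,w),d[off[n]])-u)/0.6)
    r+=list((d[:,:3]/.0015).ravel())+list((d[:,3:]/.002).ravel())
    return np.array(r)
v0=np.r_[.489,.09,1.825,.508,.018,1.825,np.zeros(18)]
f=least_squares(res,v0,loss="soft_l1"); v=f.x
st,pl=v[:3],v[3:6]; print(st,pl); print(v[6:].reshape(3,6))
r=res(v)[:-18].reshape(-1,2)*.6; 
for (n,p,u),e in zip(S+P,r): print(n,p,e)
d=pl[:2]-st[:2]; c,s_=np.cos(st[2]),np.sin(st[2]); print("plate in stage",c*d[0]+s_*d[1],-s_*d[0]+c*d[1],pl[2]-st[2])
J=f.jac; print("sd",np.sqrt(np.diag(np.linalg.inv(J.T@J)))[:6])
E
python3 fit2.py
```

```text
[0.4911 0.0947 1.8239] [0.5105 0.0189 1.8331]
[[-0.0004  0.0019 -0.0039  0.0007 -0.0007 -0.0009]
 [-0.0002  0.0003 -0.0006  0.0007  0.0004  0.0003]
 [-0.0005  0.0001 -0.0004  0.      0.0018 -0.0003]]
b (-140, 45, 8) [-0.0992  0.3737]
b (135, 45, 8) [0.4014 0.0419]
b (46, 17, 39) [-0.1553 -0.782 ]
b (46, -17, 39) [-0.4594 -0.5269]
a (-140, 45, 8) [ 0.1011 -0.3648]
a (135, 45, 8) [1.1406 0.3686]
a (46, 17, 39) [0.3111 0.095 ]
a (46, -17, 39) [-0.5273  0.2313]
t (-140, -145, 8) [-0.2294 -1.4543]
t (135, -145, 8) [-0.4899 -0.152 ]
t (135, 45, 8) [-0.0469  0.8184]
t (-140, 45, 8) [0.5839 0.4932]
t (46, -17, 39) [ 0.0097 -0.3156]
t (46, 17, 39) [-0.0046 -0.3909]
s (135, 45, 8) [-0.2166 -0.6202]
s (-140, 45, 8) [0.2746 0.3611]
s (-140, -145, 8) [2.4055 2.5153]
s (46, 17, 39) [ 0.0769 -0.0534]
s (46, -17, 39) [-0.2915 -1.2246]
b (18, 25, 5) [-0.1343  0.47  ]
b (18, -25, 5) [-0.2536  0.3627]
a (18, 25, 5) [ 0.3642 -0.1436]
a (18, -25, 5) [-0.1283 -0.1582]
t (18, -25, 5) [-0.4014  0.1011]
t (18, 25, 5) [0.704  0.6901]
s (18, 25, 5) [-0.1008  0.7338]
s (18, -25, 5) [-1.3491 -0.4087]
plate in stage -0.07825870165040161 0.00020609456631569267 0.009237826891250522
sd [0.0019 0.0016 0.0027 0.0019 0.0016 0.0115]
```

The joint fit puts the stage at (0.491, 0.095) with yaw 1.824 rad, good to about 2 mm, and the plate at stage x ≈ -78 mm. Next I shut the fingers and push the lip at mid-width, stopping short of the jaw.

```bash
cat >> h.py <<'E'
ST=np.array([.4905,.0938,1.8239])
def W(x,y,z):  # stage mm -> world m
    c,s=np.cos(ST[2]),np.sin(ST[2]); x,y=x/1000,y/1000
    return np.array([ST[0]+c*x-s*y,ST[1]+s*x+c*y,z/1000])
def Sg(p):
    d=np.asarray(p)[:2]-ST[:2]; c,s=np.cos(ST[2]),np.sin(ST[2])
    return np.array([c*d[0]+s*d[1],-s*d[0]+c*d[1],p[2]])*1000
YAW=np.degrees(ST[2])
E
python3 - <<'E'
from h import *
np.set_printoptions(precision=4,suppress=True)
t=camera("top");s=camera("side")
for u,v in (((348.6,370.2),(465.3,243.8)),((259.8,210.8),(248.4,308.3))):
    p,r=tri([ray(s,u),ray(t,v)]); print("bottle",p,Sg(p),r)
Rr=R(YAW-90)
print(ik(W(-119,0,120),Rr),ik(W(-119,0,19.5),Rr))
move_to(W(-119,0,150),Rr); clamp()
print(get_clock(),Sg(get_eef_pos()),get_gripper_width())
c=camera("wrist"); cv2.imwrite("pics/w3.png",c["img"])
E
```

```text
bottle [ 0.5511 -0.2119  0.0023] [-311.1347   17.9283    2.2858] [0.004071369750232826, 0.004071369750232834]
bottle [ 0.3914  0.3097 -0.0014] [233.8272  41.9069  -1.3524] [0.0015736402443530435, 0.0015736402443530906]
[-0.163   0.3304 -0.2844  0.956   0.      1.1547] [-0.163   0.4371 -0.4203  0.7134  0.      1.1547]
7.3917 [-118.9982   -0.0015  150.0049] 0.001053455175719169
```

View pics/w3.png

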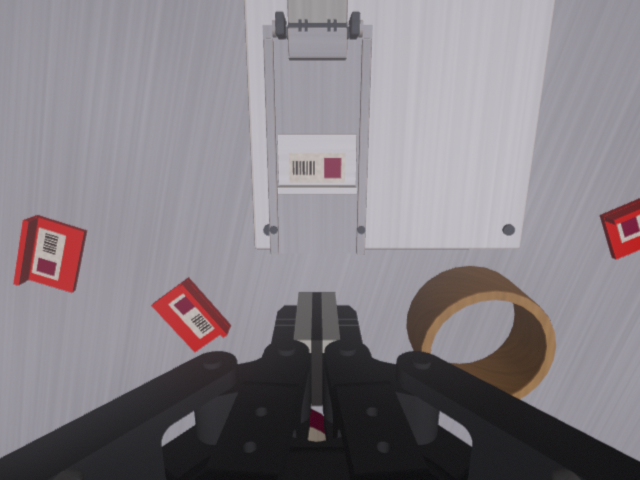

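The view is well centred: slideway mid-column ≈317, fingers ≈317, with the plate at (317,163) and the jaw at (318,45). I'll go down behind the lip and push.

Run:
```python
from h import *
np.set_printoptions(precision=2,suppress=True)
print(move_linear(W(-119,0,40),speed=0.15))
print(move_linear(W(-119,0,20),speed=0.04,max_force=5), Sg(get_eef_pos()),get_force())
print(move_linear(W(-73,0,20),speed=0.03,max_force=6), Sg(get_eef_pos()),get_force(),get_clock())
c=camera("wrist"); cv2.imwrite("pics/w4.png",c["img"])
import pickle; pickle.dump(c,open("w4.pkl","wb"))
```

```text
False
False [-118.93    0.19   19.82] [-0.1   0.07  0.6 ]
False [-72.97  -0.    19.97] [-0.1   0.54  0.83] 10.6583
```

View pics/w4.png

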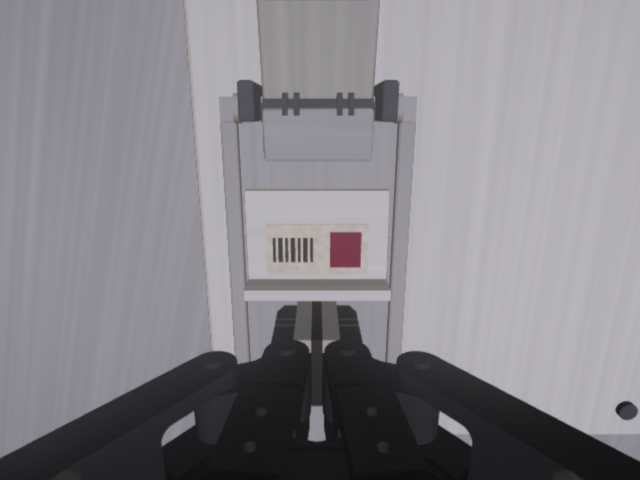

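Run:
```python
from h import *
import pickle
np.set_printoptions(precision=2,suppress=True)
c=pickle.load(open("w4.pkl","rb"))
for n,u,z in (("jaw low edge",(318,160),.0175),("front top",(317,189),.021),("lip rear top",(317,301),.032),("hinge axis",(318,103),.028),("railend L",(229,97),.020),("railend R",(406,97),.020),("rail in L",(246,300),.02),("rail in R",(389,300),.02),("ear L outer",(238,81),.032),("ear R outer",(399,81),.032),("lever L",(263,70),.031),("plL",(245,189),.021),("plR",(390,189),.021)):
    print(n,Sg(atz(ray(c,u),z)))
```

```text
jaw low edge [-17.28   0.87  17.5 ]
front top [-26.68   1.21  21.  ]
lip rear top [-63.16   1.2   32.  ]
hinge axis [ 1.01  0.93 28.  ]
railend L [ 3.06 29.63 20.  ]
railend R [  3.07 -27.51  20.  ]
rail in L [-68.33  27.51  20.  ]
rail in R [-68.31 -25.52  20.  ]
ear L outer [ 7.02 24.36 32.  ]
ear R outer [  7.03 -22.76  32.  ]
lever L [10.12 17.06 31.  ]
plL [-26.69  25.73  21.  ]
plR [-26.68 -23.65  21.  ]
```

The gap from plate front to jaw reads about 9.4 mm. The tool-derived face position agrees with the stage estimate to about 1 mm. I'll push 4.5 mm more, back off, then open at yaw +15° above the lever and look.

Run:
```python
from h import *
import pickle
np.set_printoptions(precision=2,suppress=True)
print(move_linear(W(-68.5,0,20),speed=0.02,max_force=6), Sg(get_eef_pos()),get_force())
c=camera("wrist"); cv2.imwrite("pics/w5.png",c["img"]); pickle.dump(c,open("w5.pkl","wb"))
move_linear(W(-78,0,20),speed=0.05)
move_linear(W(-78,0,110),speed=0.2)
release()
Rr=R(YAW+15)
print(ik(W(-22.3,5,100),Rr))
move_to(W(-22.3,5,90),Rr)
print(get_clock(),Sg(get_eef_pos()),get_gripper_width(),get_force())
for n in ("wrist","side"):
    c=camera(n); cv2.imwrite(f"pics/{n}6.png",c["img"]); pickle.dump(c,open(f"{n}6.pkl","wb"))
cv2.imwrite("pics/side6z.png",cv2.resize(c["img"][205:325,250:380],None,fx=5,fy=5,interpolation=cv2.INTER_CUBIC))
```

```text
False [-68.16   0.12  19.94] [ 0.71 -0.66  0.13]
[ 0.02  0.3  -0.38  0.89  0.   -0.5 ]
14.3833 [-22.38   4.92  90.08] 1.0045152675123636 [ 0.4   0.18 -0.34]
```

View pics/wrist6.png

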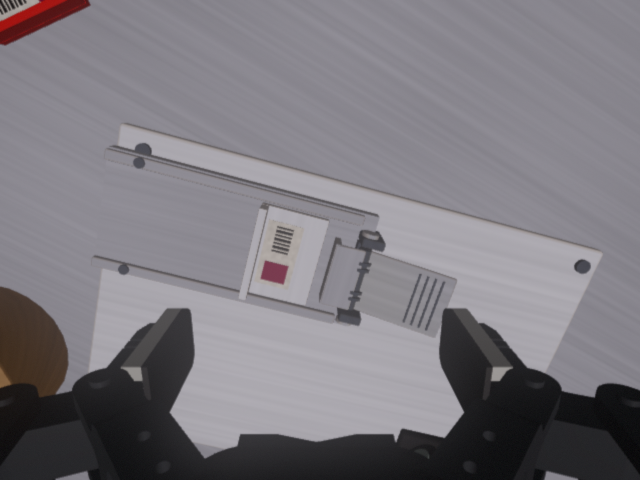

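View pics/side6z.png

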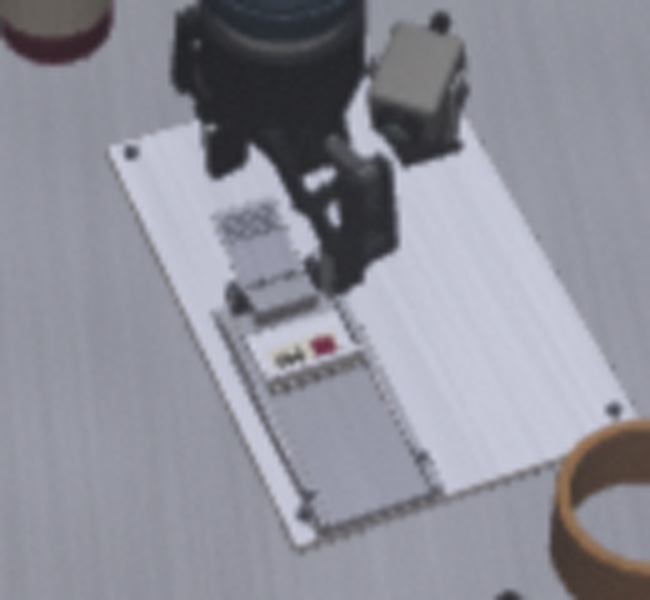

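View pics/w5.png

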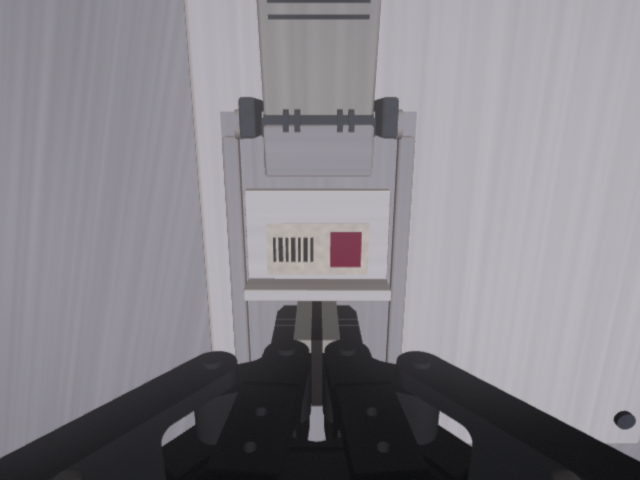

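Run:
```python
from h import *
import pickle
np.set_printoptions(precision=1,suppress=True)
c=pickle.load(open("wrist6.pkl","rb")); Rr=R(YAW+15); p0=W(-22.38,4.92,90.08)
for z in (0,-13):
  for x in (-42.5,42.5):
    for y in (-11,11):
      print(z,x,y,proj(c,p0+Rr@np.array([x,y,z])/1000))
c=pickle.load(open("w5.pkl","rb")); Rr=R(YAW-90); p0=W(-68.16,.12,19.94)
for y in (-11,11): print("shut",y,proj(c,p0+Rr@np.array([0,y,0])/1000))
cc=cv2.imread("pics/wrist6.png"); 
cv2.imwrite("pics/w6z.png",cv2.resize(cc[290:430,80:280],None,fx=4,fy=4,interpolation=cv2.INTER_CUBIC))
```

```text
0 -42.5 -11 [203.3 291.6]
0 -42.5 11 [207.7 344.6]
0 42.5 -11 [433.9 291.5]
0 42.5 11 [429.4 344.5]
-13 -42.5 -11 [193.3 307.1]
-13 -42.5 11 [198.5 363.9]
-13 42.5 -11 [444.2 307. ]
-13 42.5 11 [438.9 363.9]
shut -11 [320.3 284.1]
shut 11 [320.1 337.7]
```

View pics/w6z.png

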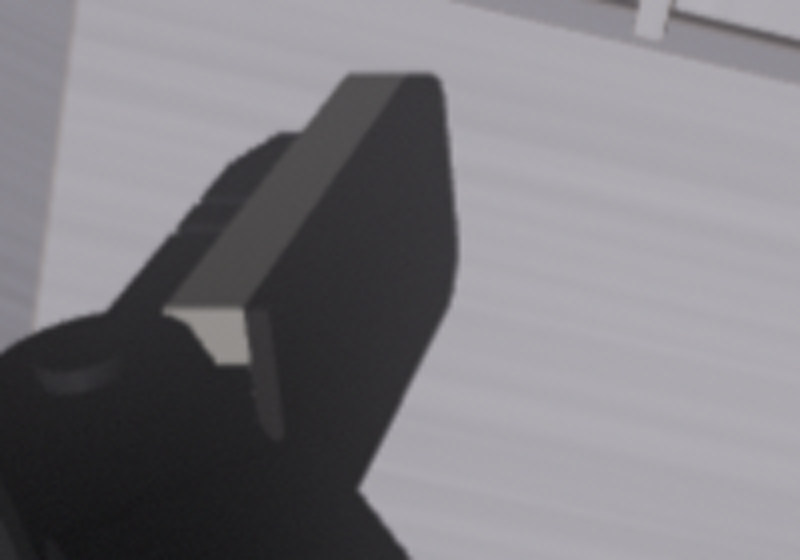

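The open tips sit 13 mm behind the TCP: the tip corner is seen at (190,309), against (193,307) predicted for −13 mm. So I command TCP z = tip z − 13 mm. Now a guarded descent onto the lever.

Run:
```python
from h import *
import pickle
np.set_printoptions(precision=2,suppress=True)
move_linear(W(-22.3,5,32),speed=0.15)
f0=get_force(); print(f0,get_torque())
for tz in (37,34,31,28,26,24.5):
    h=move_linear(W(-22.3,5,tz-13),speed=0.03,max_force=14)
    print(tz,h,Sg(get_eef_pos()),get_force()-f0)
    if h: break
print(get_clock())
for n in ("wrist","side"):
    c=camera(n); cv2.imwrite(f"pics/{n}7.png",c["img"])
cv2.imwrite("pics/side7z.png",cv2.resize(c["img"][205:325,250:380],None,fx=5,fy=5,interpolation=cv2.INTER_CUBIC))
```

```text
[ 0.7  -0.02  0.3 ] [-0.01 -0.02 -0.02]
37 False [-22.27   4.99  24.12] [-1.03 -0.34 -0.88]
34 False [-22.3    5.07  20.9 ] [-0.33 -0.14  0.24]
31 False [-22.15   4.67  18.1 ] [0.13 0.97 1.72]
28 False [-22.02   4.55  15.11] [0.33 2.76 3.1 ]
26 False [-22.     4.53  13.15] [-0.38  2.97  4.19]
24.5 False [-22.06   4.6   11.7 ] [-0.38  3.49  4.63]
16.6833
```

View pics/wrist7.png

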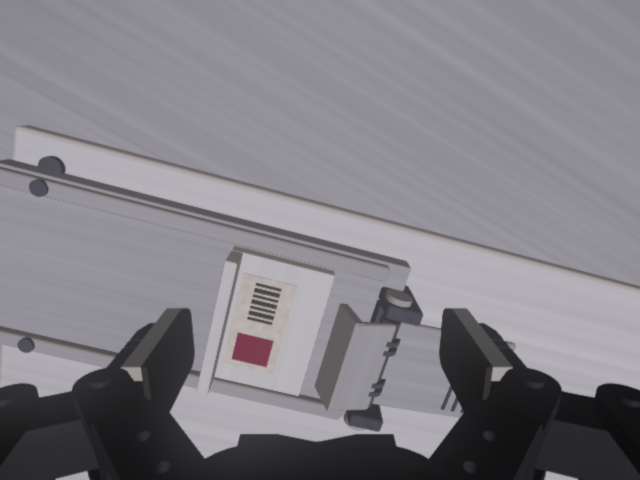

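View pics/side7z.png

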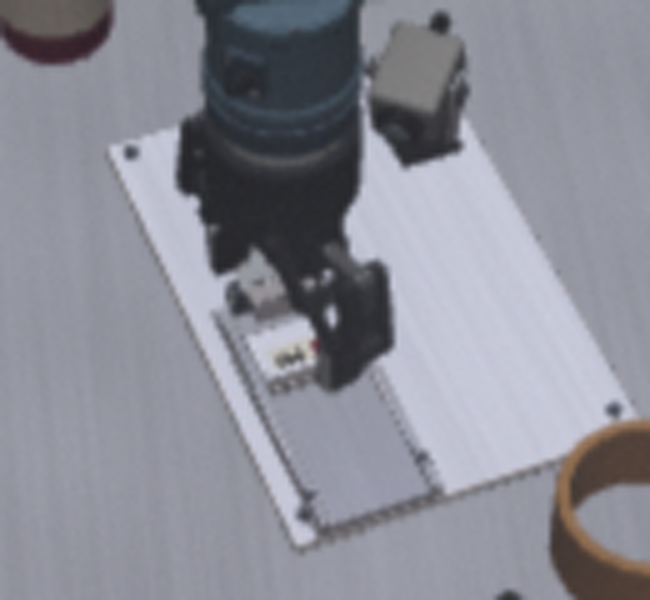

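The jaw is raised and the lever is under A, at about 4.6 N. The plate is square, with its front at about (325,330), and B is just behind the lip. Now I slide outward while lowering, pushing the plate home.

Run:
```python
from h import *
np.set_printoptions(precision=2,suppress=True)
hold(0.2)
f0=get_force()
for x,tz in ((-18,23.7),(-14,23),(-10,22.4),(-6,21.8),(-4,21.4)):
    h=move_linear(W(x,5,tz-13),speed=0.03,max_force=12)
    print(x,h,Sg(get_eef_pos()),get_force(), get_clock())
    if h: break
for n in ("wrist","side"):
    c=camera(n); cv2.imwrite(f"pics/{n}8.png",c["img"])
cv2.imwrite("pics/side8z.png",cv2.resize(c["img"][205:325,250:380],None,fx=5,fy=5,interpolation=cv2.INTER_CUBIC))
```

```text
-18 False [-19.19   4.64  11.03] [ 1.26 -1.25  5.58] 17.275
-14 False [-15.62   4.5   10.41] [ 1.26 -2.66  5.65] 17.5583
-10 False [-12.32   3.59  10.12] [ 1.28 -2.65  5.5 ] 17.8417
-6 False [-10.96   3.13   9.99] [  3.81 -11.66   6.09] 18.125
-4 False [-10.51   2.92   9.86] [  3.85 -14.98   7.39] 18.375
```

View pics/wrist8.png

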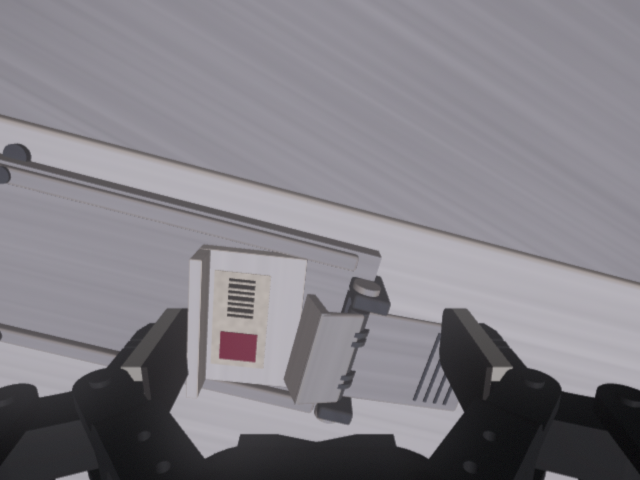

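View pics/side8z.png

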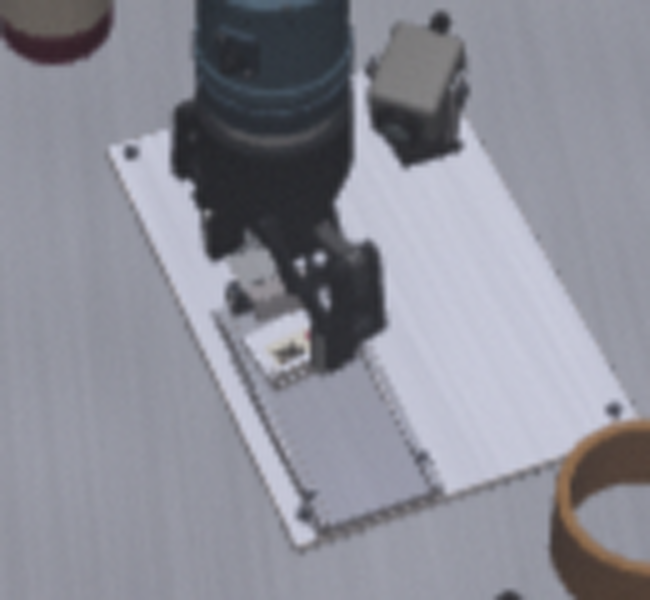

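The push stalled at about 12 N and the plate is visibly cocked: its −y side was pushed ahead by the off-centre contact. I'm backing B off the lip with the lever still held, and then measuring.

Run:
```python
from h import *
import pickle
np.set_printoptions(precision=2,suppress=True)
for x,tz in ((-14,22.8),(-17,23.2)):
    h=move_linear(W(x,5,tz-13),speed=0.03,max_force=25)
    print(x,h,Sg(get_eef_pos()),get_force(), get_clock())
c=camera("wrist"); cv2.imwrite("pics/wrist9.png",c["img"]); pickle.dump(c,open("w9.pkl","wb"))
cv2.imwrite("pics/w9z.png",cv2.resize(c["img"][230:430,180:480],None,fx=2.6,fy=2.6,interpolation=cv2.INTER_CUBIC))
```

```text
-14 False [-14.17   4.76   9.82] [1.41 2.41 4.35] 18.9583
-17 False [-16.61   5.42  10.02] [0.34 3.63 3.97] 19.2083
```

View pics/w9z.png

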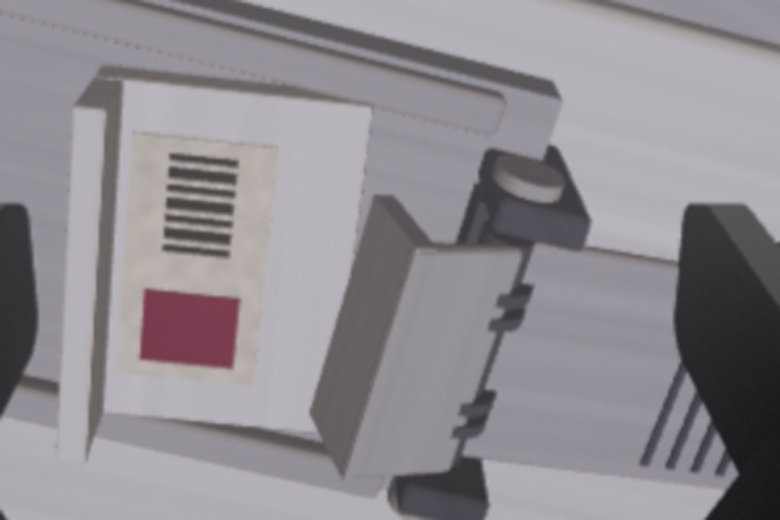

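Run:
```python
from h import *
import pickle
np.set_printoptions(precision=2,suppress=True)
c=pickle.load(open("w9.pkl","rb"))
for n,u,z in (("front+y",(372,105),21),("rear+y",(75,107),32),("rear-y",(60,458),32),("lipfront+y",(122,82),32),("lip front -y base",(105,412),21),("lip front+y base",(124,85),21),("rail end in +y",(503,95),20),("railend out +y",(560,95),20),("jaw +y low",(375,195),None),("rail top in +y left",(0,10),20),("A rib1 edge",(683,365),None)):
    if z: print(n,Sg(atz(ray(c,((u[0]+.5)/2.6-.5+180,(u[1]+.5)/2.6-.5+230)),z/1000)))
```

```text
front+y [-21.44  28.57  21.  ]
rear+y [-56.51  23.21  32.  ]
rear-y [-49.14 -25.47  32.  ]
lipfront+y [-51.78  27.71  32.  ]
lip front -y base [-45.59 -25.56  21.  ]
lip front+y base [-52.84  22.98  21.  ]
rail end in +y [-5.31 33.94 20.  ]
railend out +y [ 1.82 35.85 20.  ]
rail top in +y left [-70.14  28.38  20.  ]
```

The plate is yawed by about 0.1–0.15 rad with its centre near x ≈ -35 mm, wedged between the rails because I pushed at y ≈ -17. The fix is to keep the lever held and swing the tool to yaw −10°. B's leading corner then meets the lip at y ≈ +7, on the lagging side, which should un-cock the plate.

Run:
```python
from h import *
import pickle
np.set_printoptions(precision=2,suppress=True)
h=move_linear(W(-20,-11,10.4),speed=0.02,frame=R(YAW-10),max_force=15)
print(h,Sg(get_eef_pos()),get_force(), get_clock())
c=camera("wrist"); cv2.imwrite("pics/wrist10.png",c["img"])
print(get_tool_rot()[:,0], R(YAW-10)[:,0])
```

```text
False [-19.96  -8.26   9.59] [-3.88  0.08  4.67] 20.225
[-0.08  1.   -0.  ] [-0.08  1.    0.  ]
```

View pics/wrist10.png

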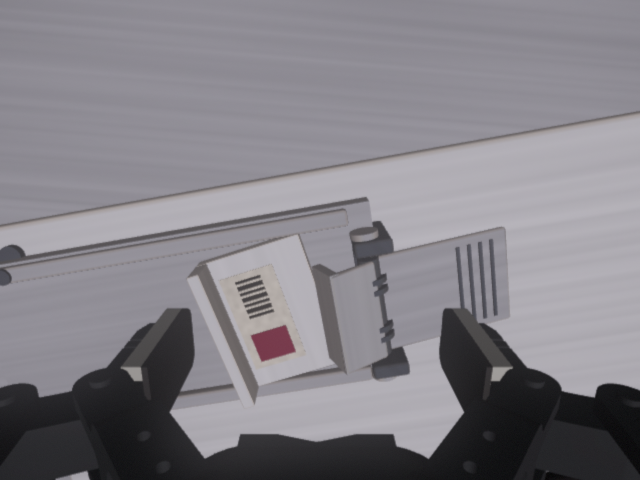

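Run:
```python
from h import *
c=cv2.imread("pics/wrist10.png")
cv2.imwrite("pics/w10z.png",cv2.resize(c[210:420,170:430],None,fx=2.85,fy=2.85,interpolation=cv2.INTER_CUBIC))
s=camera("side")["img"]; cv2.imwrite("pics/s10z.png",cv2.resize(s[225:315,270:370],None,fx=6.5,fy=6.5,interpolation=cv2.INTER_CUBIC))
```

```text
(no output)
```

View pics/w10z.png

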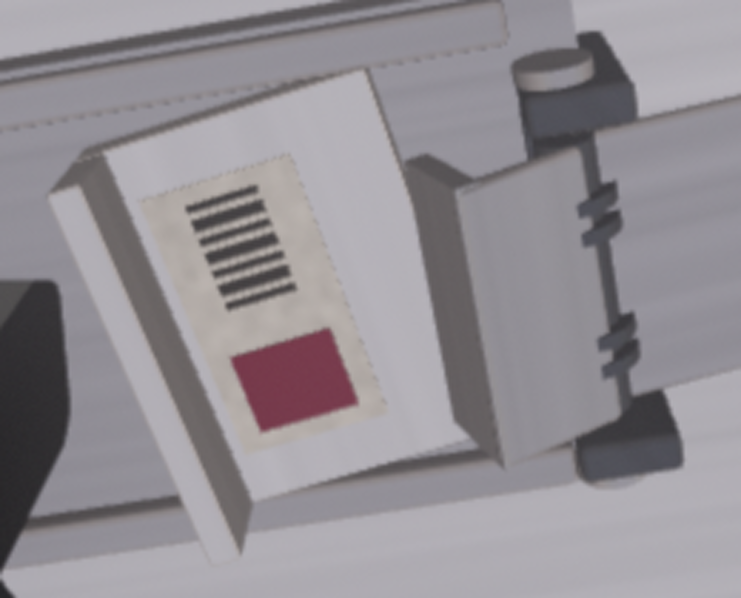

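View pics/s10z.png

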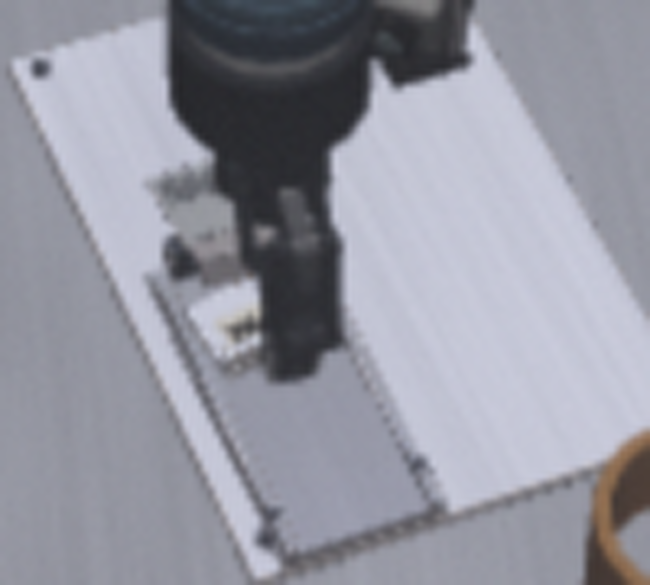

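Zoomed, the plate is still yawed with its +y side lagging, and the clip is held up. Now I push on the +y side.

Run:
```python
from h import *
np.set_printoptions(precision=2,suppress=True)
for x,tz in ((-16,23.2),(-13,22.8),(-10,22.3)):
    h=move_linear(W(x,-10.5,tz-13),speed=0.03,max_force=10)
    print(x,h,Sg(get_eef_pos()),get_force(), get_clock())
    if h: break
c=camera("wrist")["img"]; cv2.imwrite("pics/wrist11.png",c)
cv2.imwrite("pics/w11z.png",cv2.resize(c[210:430,150:480],None,fx=2.3,fy=2.3,interpolation=cv2.INTER_CUBIC))
```

```text
-16 False [-16.86  -9.27   9.91] [-1.91 -2.2   5.49] 20.6083
-13 False [-13.42 -10.4    9.73] [-1.4  -3.65  4.58] 20.8583
-10 False [ -9.98 -10.84   9.36] [-0.22 -2.39  3.67] 21.1083
```

View pics/w11z.png

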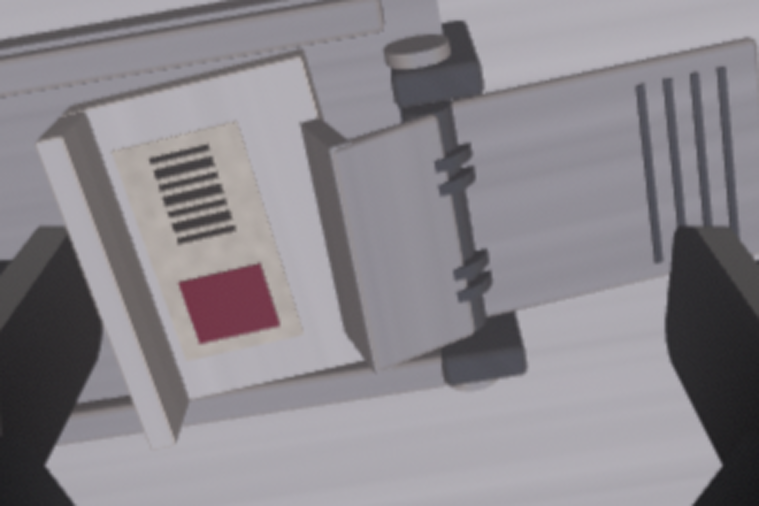

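The plate is turning square and going under the jaw with only light force. I'll continue.

Run:
```python
from h import *
np.set_printoptions(precision=2,suppress=True)
for x,tz in ((-7.5,21.9),(-5,21.5),(-3,21.2)):
    h=move_linear(W(x,-10.5,tz-13),speed=0.03,max_force=10)
    print(x,h,Sg(get_eef_pos()),get_force(), get_clock())
    if h: break
c=camera("wrist")["img"]; cv2.imwrite("pics/wrist12.png",c)
cv2.imwrite("pics/w12z.png",cv2.resize(c[210:430,150:480],None,fx=2.3,fy=2.3,interpolation=cv2.INTER_CUBIC))
```

```text
-7.5 False [ -7.35 -10.92   9.06] [ 0.31 -1.99  4.35] 21.4083
-5 False [ -5.02 -10.85   8.67] [-0.22 -3.25  5.28] 21.6583
-3 False [ -3.95 -10.63   8.5 ] [ 0.69 -6.18  6.94] 21.9083
```

View pics/w12z.png

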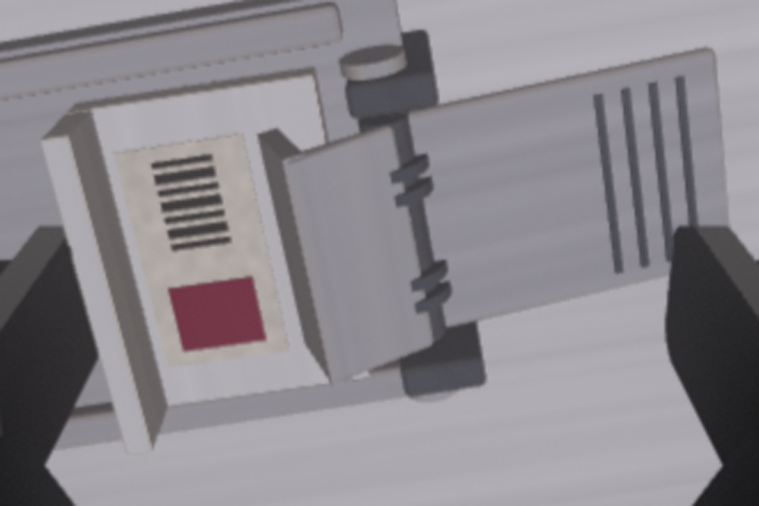

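Run:
```python
from h import *
np.set_printoptions(precision=2,suppress=True)
for x,tz in ((-1.5,20.9),(0,20.6),(1.5,20.3)):
    h=move_linear(W(x,-10.5,tz-13),speed=0.03,max_force=10)
    print(x,h,Sg(get_eef_pos()),get_force(), get_clock())
    if h or get_force()[1]<-14: break
hold(0.3)
print(Sg(get_eef_pos()),get_force())
c=camera("wrist"); import pickle; pickle.dump(c,open("w13.pkl","wb")); c=c["img"]; cv2.imwrite("pics/wrist13.png",c)
cv2.imwrite("pics/w13z.png",cv2.resize(c[210:430,150:480],None,fx=2.3,fy=2.3,interpolation=cv2.INTER_CUBIC))
```

```text
-1.5 False [ -2.92 -10.44   8.24] [ 0.43 -7.37  6.8 ] 22.2083
0 False [ -1.34 -10.27   7.87] [ 0.72 -6.77  7.58] 22.4583
1.5 False [  0.27 -10.09   7.48] [ 0.43 -6.23  7.26] 22.7083
[  0.28 -10.08   7.45] [-0.38 -6.33  7.25]
```

View pics/w13z.png

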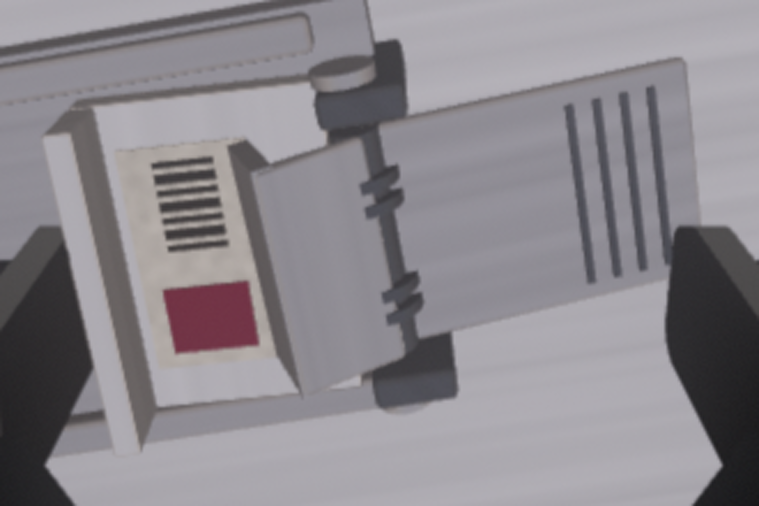

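The plate is nearly home: the gap from its front −y corner (360,380) to the ear (373,380) is about 1–2 mm. The lever is still held with about 4 mm of overlap. I'll nudge in 1 mm steps.

Run:
```python
from h import *
np.set_printoptions(precision=2,suppress=True)
for x,tz in ((2.3,20.3),(3.0,20.2),(3.6,20.2)):
    h=move_linear(W(x,-10.5,tz-13),speed=0.02,max_force=8)
    print(x,h,Sg(get_eef_pos()),get_force(), get_clock())
    if h or np.hypot(*get_force()[:2])>11: break
c=camera("wrist"); import pickle; pickle.dump(c,open("w14.pkl","wb")); c=c["img"]
cv2.imwrite("pics/w14z.png",cv2.resize(c[210:430,150:480],None,fx=2.3,fy=2.3,interpolation=cv2.INTER_CUBIC))
```

```text
2.3 False [  0.68 -10.1    7.46] [-0.51 -8.12  6.03] 23.3083
3.0 False [  0.82 -10.25   7.45] [ 0.49 -9.98  6.1 ] 23.5583
3.6 False [  1.07 -10.55   7.46] [ 0.48 -9.76  4.76] 23.8083
```

View pics/w14z.png

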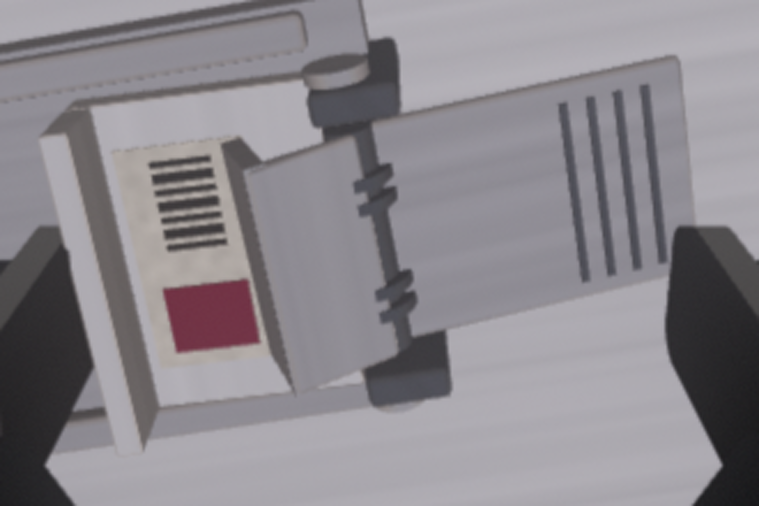

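The force has risen against the stop and the corner abuts the ear: the plate is home with the lever held. Next I back B off the lip about 3 mm, then rise so the clip closes.

Run:
```python
from h import *
import pickle
np.set_printoptions(precision=2,suppress=True)
hold(0.15)
move_linear(W(-2.2,-10.5,7.6),speed=0.03); print(Sg(get_eef_pos()),get_force())
move_linear(W(-2.2,-10.5,30),speed=0.04); print(Sg(get_eef_pos()),get_force())
move_linear(W(-2.2,-10.5,80),speed=0.15)
move_to(W(-60,0,150)+np.array([-.07,0,0]),R(YAW-10)); print(get_force(),get_clock())
for n in ("wrist","side","top"):
    c=camera(n); cv2.imwrite(f"pics/{n}15.png",c["img"]); pickle.dump(c,open(f"{n}15.pkl","wb"))
    if n=="wrist": cv2.imwrite("pics/w15.png",c["img"])
    if n=="side": cv2.imwrite("pics/s15z.png",cv2.resize(c["img"][225:315,270:370],None,fx=6.5,fy=6.5,interpolation=cv2.INTER_CUBIC))
```

```text
[ -1.27 -10.18   7.28] [-0.44  1.37  2.56]
[ -2.3  -10.37  29.99] [-0.04  0.93  0.05]
[ 0.33  0.7  -0.74] 26.0667
```

View pics/w15.png

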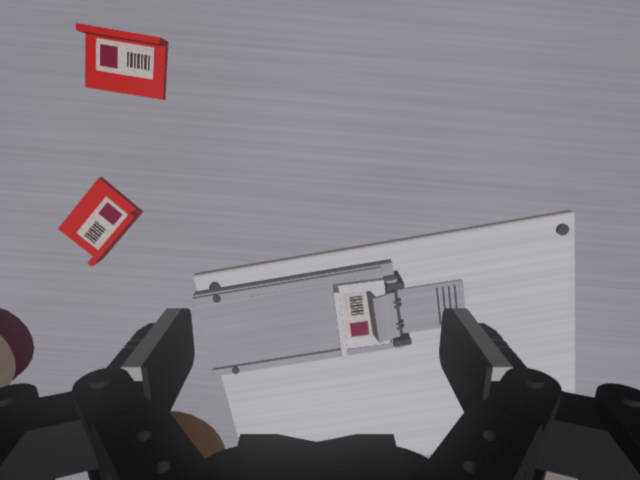

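View pics/s15z.png

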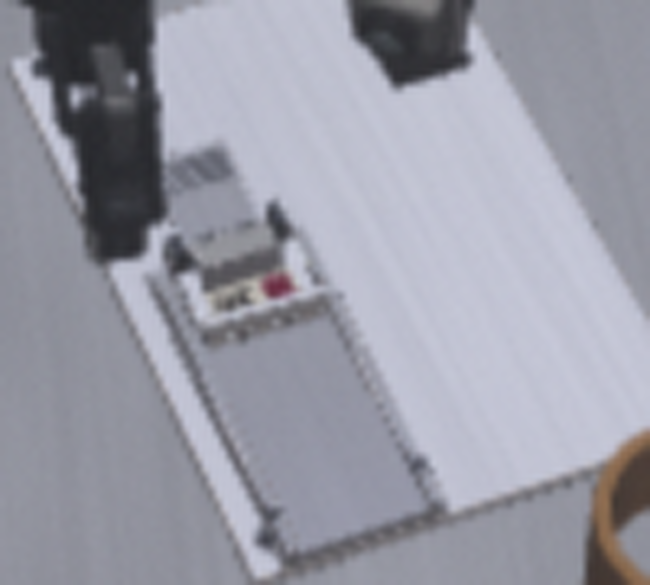

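It looks home and square with the clip down. One closer, axis-aligned view to verify squareness.

Run:
```python
from h import *
import pickle
move_to(W(-85,0,110),R(YAW-90)); print(get_clock())
c=camera("wrist"); pickle.dump(c,open("w16.pkl","wb"))
cv2.imwrite("pics/w16.png",c["img"])
cv2.imwrite("pics/w16z.png",cv2.resize(c["img"][60:260,190:450],None,fx=3,fy=3,interpolation=cv2.INTER_CUBIC))
```

```text
27.45
```

View pics/w16z.png

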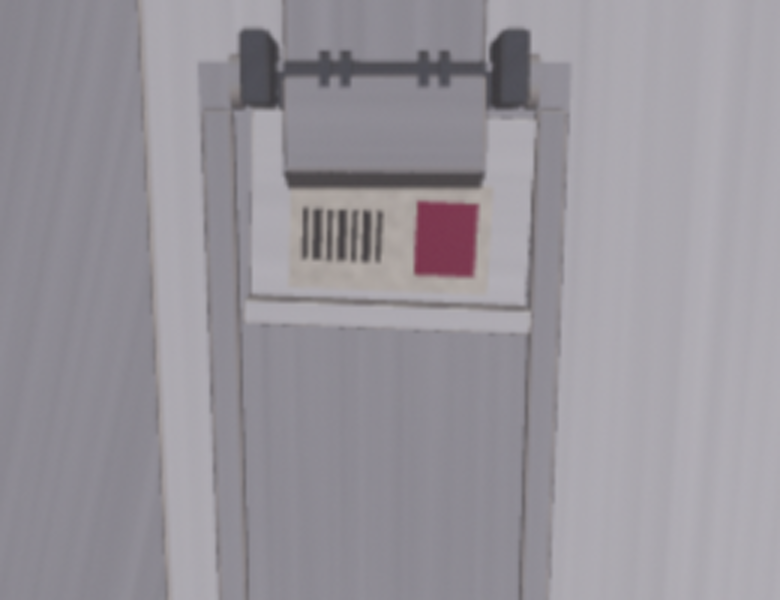

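Run:
```python
from h import *
import pickle
np.set_printoptions(precision=2,suppress=True)
c=pickle.load(open("w16.pkl","rb"))
f=lambda u,z:Sg(atz(ray(c,((u[0]+.5)/3-.5+190,(u[1]+.5)/3-.5+60)),z/1000))
D={}
for n,u,z in (("railend L",(218,107),20),("railend R",(553,107),20),("front L",(252,110),21),("front R",(533,120),21),("lip rear L",(247,321),32),("lip rear R",(530,332),32),("rail in L",(248,590),20),("rail in R",(522,590),20),("rail in L2",(236,110),20),("rail in R2",(537,110),20),("jaw L",(285,185),None),("ear L top front",(241,104),16),("ear R front",(528,104),16)):
    if z: D[n]=f(u,z); print(n,D[n])
for k in ("front","lip rear","railend"): d=D[k+" L"]-D[k+" R"]; print(k,"skew",-d[0]/d[1])
```

```text
railend L [-4.25 30.14 20.  ]
railend R [ -4.17 -28.52  20.  ]
front L [-4.78 24.1  21.  ]
front R [ -6.37 -24.98  21.  ]
lip rear L [-40.04  24.84  32.  ]
lip rear R [-41.86 -24.46  32.  ]
rail in L [-93.53  27.39  20.  ]
rail in R [-93.43 -26.07  20.  ]
rail in L2 [-4.75 27.   20.  ]
rail in R2 [ -4.67 -25.74  20.  ]
ear L top front [-3.57 26.52 16.  ]
ear R front [ -3.49 -24.57  16.  ]
front skew -0.03229898464577109
lip rear skew -0.03699224914317804
railend skew 0.0014604762980526499
```

Run:
```python
from h import *
print(get_force(),get_dq(),get_clock()); hand_in(); print(get_clock())
```

```text
[ 0.34779602  0.12494052 -0.22654462] [-0.00064895 -0.00769448 -0.00112125 -0.00114504 -0.00075823  0.00399631] 27.5
the job is handed in; nothing more can be done
the job is handed in; nothing more can be done
```

The plate is loaded and, by my last measurements, within all the limits I could check. I handed the job in at 27.5 s; it gives no verdict.

**What I did:** I pushed the aluminium plate to about 4 mm from the jaw with the fingers shut, then opened the gripper. One fingertip held the lever down while the other pushed the plate under the raised jaw until the force rose at the stop. I then backed off, let the clip close, and moved the arm clear.

**What went wrong on the way:** The first push with the lever held was too far off-centre. It cocked the plate and stalled at about 15 N. Still holding the lever, I turned the tool and pushed on the lagging side, which straightened the plate and drove it home.

**Last checks:**

| Check | Measured | Limit |
|---|---|---|
| Plate position (stage x) | about -23 mm (front about 1 mm off the stop at +y, 2 mm at -y) | above -25 mm |
| Plate skew | about 0.035 rad | below 0.07 rad |
| Arm | about 110 mm above the table, tool force near zero | touching nothing |

- **Not perfect:** the plate is not dead square. I left it because it is within the limit and pushing again carried more risk.
- **Not measured:** the clip angle and the jaw force could only be judged by eye; the clip is down on the plate in the last pictures.
- **Surroundings:** I noticed no contact with the reader, bottles, tape roll or carton, but I did not re-measure their positions at the end.

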